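# Stagger the washed trays to dry

### The job

Stack the three washed storage trays the right way up to air. Set the blue tray on the rim of the orange one, lengthwise in line with it but shifted about a quarter of a tray's length (4 cm) away from the orange tray's black handle, so that the handle end stays open; then set the green tray on the rim of the blue one, shifted back by the same amount, so that it lies straight above the orange tray. Leave the orange tray where it stands, do not disturb the diamond-patterned mug and the honey jar, and let the stack stand free.

Things in the scene. Friction and masses are not known exactly. Their poses are not given: they have to be found in the camera images.
- orange_tray: rectangular open storage tray of orange plastic, the bottom of the stack: 160 mm long, 56 mm wide, 45 mm high, 0.18 kg or so, loose on the worktop, with a flat rim 10 mm broad all round the open top, turned inward. A black loop handle sticks out 21 mm from one end at half height. Origin at the centre of the underside (handle not counted); x runs along its length toward the handle end, y across, z up.
- blue_tray_center (a point): rectangular open storage tray of blue plastic, 160 mm long, 56 mm wide and 45 mm high, 0.18 kg or so, lying the right way up; straight upright sides (grasp it across its 56 mm width), a flat floor on the underside, and a flat rim 10 mm broad all round the open top, turned inward; its two ends are alike. This point is its centre, half-way up (22.5 mm over its underside); x along its length, y across, z up.
- green_tray_center (a point): rectangular open storage tray of green plastic, 160 mm long, 56 mm wide and 45 mm high, 0.18 kg or so, lying the right way up; straight upright sides (grasp it across its 56 mm width), a flat floor on the underside, and a flat rim 10 mm broad all round the open top, turned inward; its two ends are alike. This point is its centre, half-way up (22.5 mm over its underside); x along its length, y across, z up.
- diamond_mug: white mug with a band of orange and red diamonds, 84 x 120 x 92 mm with its handle, a bystander beyond the trays; origin at the centre of its underside, z up.
- honey_jar: glass jar of honey with a white lid and dark label, 58 x 62 x 99 mm, a bystander beyond the trays; origin at the centre of its underside, z up.
Not all that is in view belongs to the job. Of the things that look like the part that bears blue_tray_center, the largest one is meant.

How it is judged:
On the way, in this order (a step that is already met when the one before it is completed fails the run):
1. the blue tray rests on the rim of the orange tray, shifted away from its handle, and is let go (x of blue_tray_center in the frame of orange_tray between -0.06 and -0.02 m and y of blue_tray_center in the frame of orange_tray between -0.011 and 0.011 m and z of blue_tray_center in the frame of orange_tray between 0.0615 and 0.0735 m and angle between the x axis of blue_tray_center and the x axis of orange_tray, either way round below 0.15 rad and angle between blue_tray_center's own z axis and vertical below 0.08 rad and contact force between blue_tray and the fingers below 0.05 N), for 0.2 s.
2. the green tray rests on the rim of the blue tray, straight above the orange one, and is let go (x of green_tray_center in the frame of orange_tray between -0.02 and 0.02 m and y of green_tray_center in the frame of orange_tray between -0.011 and 0.011 m and z of green_tray_center in the frame of orange_tray between 0.1065 and 0.1185 m and angle between the x axis of green_tray_center and the x axis of orange_tray, either way round below 0.15 rad and angle between green_tray_center's own z axis and vertical below 0.08 rad and horizontal distance between green_tray_center and blue_tray_center above 0.02 m and contact force between green_tray and the fingers below 0.05 N), for 0.2 s.
At the end, for the whole second after the job is handed in: Along the orange tray: blue centre 20-60 mm from orange's, away from the handle; green centre within 20 mm of orange's and 20 mm or more from blue's. Both within 11 mm sideways, 0.15 rad in line, level, upright, resting on the rim below (6 mm); orange moved under 50 mm; all let go (x of blue_tray_center in the frame of orange_tray between -0.06 and -0.02 m and y of blue_tray_center in the frame of orange_tray between -0.011 and 0.011 m and z of blue_tray_center in the frame of orange_tray between 0.0615 and 0.0735 m and angle between the x axis of each of blue_tray_center, green_tray_center and the x axis of orange_tray, either way round below 0.15 rad and angle between each of blue_tray_center, green_tray_center's own z axis and vertical below 0.08 rad and x of green_tray_center in the frame of orange_tray between -0.02 and 0.02 m and y of green_tray_center in the frame of orange_tray between -0.011 and 0.011 m and z of green_tray_center in the frame of orange_tray between 0.1065 and 0.1185 m and horizontal distance between green_tray_center and blue_tray_center above 0.02 m and distance of orange_tray from where it was at the start of the episode below 0.05 m); the robot touches nothing.
It fails at once if the diamond-patterned mug is pushed more than 40 mm or tipped (distance of diamond_mug from where it was at the start of the episode above 0.04 m or angle between diamond_mug's own z axis and vertical above 0.5 rad).
It fails at once if the honey jar is pushed more than 40 mm or tipped (distance of honey_jar from where it was at the start of the episode above 0.04 m or angle between honey_jar's own z axis and vertical above 0.5 rad).
It also fails if it takes over 58 s, if anything falls off the work surface, if the arm or the gripper's body presses on something with over 40 N, if the wrist force passes 120 N, or if a joint passes its speed limit or range.

### The arm

A 7-joint arm with a two-finger parallel gripper is mounted at the origin on a cart in front of the work surface, level with it; the furniture and walls round the work are solid. World frame = base frame: x ahead of the robot, y to its left, z up, the work surface at z = 0. Lengths are in m, angles in rad, forces in N, time in s.
With the tool pointing down it reaches from about 0.4 to 0.85 m from the base axis. Payload 4.5 kg.
Tool frame: the origin (TCP) lies midway between the tips of the shut fingers; the grasp point (between the pads) lies behind it (r.grip_point_offset is the z of the grasp point in the tool frame, in m); z points along the fingers, y is the line along which they close (so a half turn about z gives the same grasp; the last joint's range is limited). The gripper opens to 88 mm and grips with 3 to 60 N. Pads are 18 mm wide; open, the fingers measure 123 mm over their backs; the gripper's body (75 mm by 187 mm) begins 45 mm behind the grasp point.
Start: joints at [1.258, 0.689, -0.195, 1.565, 0.157, 0.902, -0.215], TCP at [0.212, -0.588, 0.239] pointing down, gripper open.
Joint ranges: [-3.01, 3.01], [-0.46, 2.08], [-1.47, 1.51], [0.13, 2.56], [-1, 4.14], [0.04, 2.09], [-2.66, 2.66]. Speed limits (rad/s): [2.57, 2.57, 3.14, 3.14, 3.14, 3.14, 3.14].

### API

Orientations are given as a unit quaternion [x, y, z, w].
In Python, from plant import r, optics, workorder gives the robot as it stands.
- The arm moves only by the shell command python3 -m creep 'ROWS' [FORCE]. ROWS is JSON, a list of rows, each an object of numbers: "grip": the gripper command: -1 is shut, 1 is fully open, values between are in proportion; "tx", "ty", "tz": the shift along the tool's x, y, z in cm; "spin": the turn about the tool's z in degrees. In form: [{"grip": .., "tx": .., "ty": .., "tz": .., "spin": ..}, ...]. A call has 1 to 8 rows; each row shifts and turns the commanded pose from where the row before left it, along the tool's axes as they then stand; what a row does not reach is not made up. A row lasts 1/12 s, in which the tool goes at most 41.7 mm and 7.16 degrees, less where a joint would pass 70% of its speed; a pose out of reach is approached as far as the arm can. A call with a gripper value outside its range is refused whole. The fingers move at their own pace and stop on an object; FORCE is the grip in N (left out, the last holds). Time passes only in rows, so rows that do not move let the fingers close. It gives the time, the measured TCP pose, the force, the opening and the grip force at its end, in the units of the state.
- r.get_state(): the state, without advancing time (a new reading comes with each control period).
- optics.snapshot(name): name is "side" or "top"; returns (picture, depth): 420x560x3 uint8, red, green, blue; 420x560 float32, m along the optical axis (not along the pixel's ray), 0 where there is no reading.
- optics.get_calibration(name): a dict with "fx", "fy", "cx", "cy" (pixels), "D" ([k1, k2, p1, p2, k3] as OpenCV has them; the pictures are not rectified), "extrinsics" (4x4, takes a point from world to camera coordinates). Camera axes: x right, y down, z forward; pixel columns grow to the right and rows downward; lengths in m; the calibration is good to about 2 mm. A picture is of the moment at which its call begins. get_calibration takes no time and is no camera call.
- workorder.finish_job(): hands the job in; it is judged then, once.
The state is a dict: "clock": time; "q": joint angles; "qd": joint speeds; "joint_torque": joint torques, N m; "tool_pos": TCP position; "eef_rot": TCP orientation; "contact_force": force on the tool from outside, world axes, zero at the start; "moment": the same for the moment, N m; "opening": opening from 0.0 (shut) to 1.0 (fully open); "finger_force": force on a finger pad.
Only numpy, scipy, OpenCV 4.12 (cv2) and the standard library are available. Lean on these libraries where they do the work, as an engineer would, in place of code of your own. Each camera call takes 0.05 s, during which the arm holds its last target. There are 200 camera calls.

## Working session

There is one attempt and no reset: what is moved stays moved. The work goes in short steps, Python scripts to look and compute and a shell command to move; the robot and the scene stay as the last step left them, time stands still between calls to the robot, and variables do not carry over. Pictures are saved under pics/ and viewed, at most 10 in all, crops included, and the job is handed in when it is done.

```bash
ls; mkdir -p pics
cat > h.py <<'E'
import numpy as np, cv2
from plant import r, optics, workorder
from scipy.spatial.transform import Rotation as R
def snap(n,f):
    p,d=optics.snapshot(n); cv2.imwrite('pics/'+f,p[:,:,::-1]); np.savez('pics/'+f+'.npz',p=p,d=d); return p,d
def cloud(n,d):
    c=optics.get_calibration(n); K=np.array([[c['fx'],0,c['cx']],[0,c['fy'],c['cy']],[0,0,1]])
    v,u=np.mgrid[:d.shape[0],:d.shape[1]]
    q=cv2.undistortPoints(np.stack([u.ravel(),v.ravel()],1).astype(np.float64)[:,None],K,np.array(c['D'],float))[:,0]
    P=np.c_[q,np.ones(len(q))]*d.reshape(-1,1)
    T=np.linalg.inv(np.array(c['extrinsics'])); return (P@T[:3,:3].T+T[:3,3]).reshape(*d.shape,3)
E
python3 - <<'E'
from h import *
for n in('top','side'):
    p,d=snap(n,n+'0.png'); c=optics.get_calibration(n); T=np.linalg.inv(c['extrinsics']); print(n,T[:3,3],T[:3,2])
a=np.vstack([cv2.imread('pics/top0.png')]);
print(r.get_state(),r.grip_point_offset)
E
```

```text
pics
top [ 0.43713193 -0.16322579  1.40002405] [ 0.10388432 -0.01356618 -0.99449686]
side [-0.02055478 -1.31739022  1.02362242] [ 0.36636671  0.70878982 -0.60282039]
{'clock': 0.1, 'q': array([ 1.25779883,  0.68989078, -0.19454457,  1.56621025,  0.15731459,
        0.90249343, -0.2150972 ]), 'qd': array([ 0.00099763, -0.00352175,  0.00110796, -0.00306091,  0.00023778,
       -0.00166418,  0.00053017]), 'joint_torque': array([-3.80727695e-03, -5.28495812e+01, -1.27153382e+00, -1.53835917e+01,
       -5.24858257e-02,  2.00911469e-03,  6.06858998e-05]), 'tool_pos': array([ 0.21221202, -0.58728492,  0.23800462]), 'eef_rot': array([ 9.84994827e-01,  1.72581991e-01, -1.93648763e-04, -7.80371467e-04]), 'contact_force': array([0.15156744, 0.00470539, 0.20524288]), 'moment': array([ 0.007681  ,  0.01509571, -0.01844982]), 'finger_force': 0.0, 'opening': 1.001747397499747} -0.0187
```

View pics/top0.png

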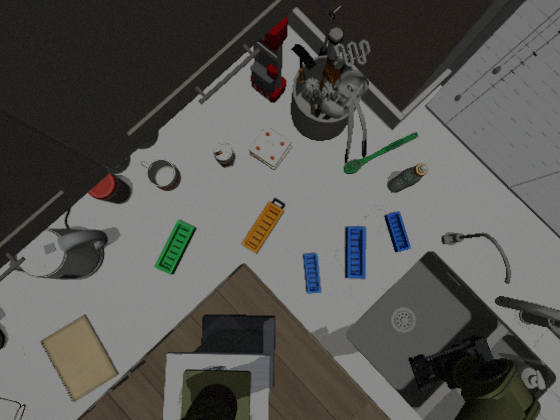

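View pics/side0.png

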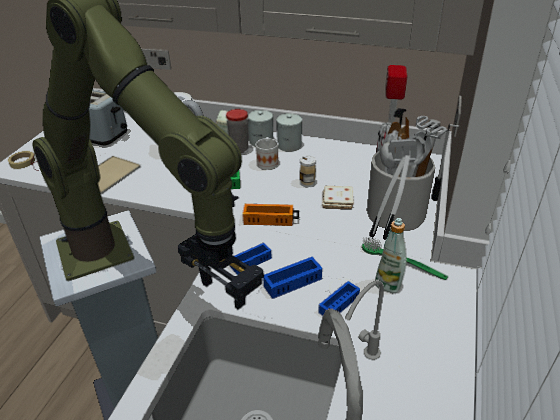

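The top view shows the green tray at about (176,246) and the orange tray at (263,226), with its handle at (279,203). There are three blue trays, and the largest is the middle one at (356,252). The mug is near (163,174) and the jar near (224,153).

```bash
cat >> h.py <<'E'
HUE={'orange':(8,24),'green':(45,80),'blue':(100,125)}
def rects(p,d,col,view='top',zr=(.035,.055),dz=0,amin=150):
    """min-area rect of rim-height points, in world xy"""
    P=cloud(view,d); h=cv2.cvtColor(p,cv2.COLOR_RGB2HSV); lo,hi=HUE[col]
    m=((h[...,0]>=lo)&(h[...,0]<=hi)&(h[...,1]>120)&(h[...,2]>40)).astype(np.uint8)
    n,l,s,_=cv2.connectedComponentsWithStats(cv2.morphologyEx(m,cv2.MORPH_CLOSE,np.ones((5,5))))
    out=[]
    for i in range(1,n):
        if s[i,4]<amin: continue
        k=(l==i)&(m>0)&(d>0); z=P[k][:,2]; q=P[k][(z>zr[0])&(z<zr[1])]
        if len(q)<40: continue
        (cx,cy),_,_=rc=cv2.minAreaRect((q[:,:2]*1000).astype(np.float32))
        b=cv2.boxPoints(rc)/1000; e=b[1]-b[0]; f=b[2]-b[1]
        if np.hypot(*e)<np.hypot(*f): e,f=f,e
        out.append(dict(c=np.round([cx/1000,cy/1000],4),L=round(float(np.hypot(*e)),4),W=round(float(np.hypot(*f)),4),yaw=round(float(np.degrees(np.arctan2(e[1],e[0]))%180),1),z=round(float(np.median(q[:,2])),4),px=s[i,:4].tolist(),n=len(q)))
    return out
E
python3 - <<'E'
from h import *
a=np.load('pics/top0.png.npz')
for c in HUE:
    for o in rects(a['p'],a['d'],c): print(c,o)
P=cloud('top',a['d'])
for u,v in((279,203),(163,174),(224,153),(265,148),(400,180)): print(u,v,P[v,u].round(3))
E
```

```text
orange {'c': array([ 0.5431, -0.1256]), 'L': 0.1599, 'W': 0.0559, 'yaw': 148.7, 'z': 0.0445, 'px': [242, 201, 42, 53], 'n': 387}
green {'c': array([0.4746, 0.1442]), 'L': 0.1589, 'W': 0.0561, 'yaw': 156.4, 'z': 0.045, 'px': [155, 220, 40, 54], 'n': 418}
blue {'c': array([ 0.5417, -0.5493]), 'L': 0.1184, 'W': 0.0416, 'yaw': 17.0, 'z': 0.0364, 'px': [386, 212, 25, 40], 'n': 78}
blue {'c': array([ 0.4738, -0.4167]), 'L': 0.1575, 'W': 0.0547, 'yaw': 179.8, 'z': 0.0443, 'px': [347, 226, 19, 52], 'n': 345}
blue {'c': array([ 0.4055, -0.2827]), 'L': 0.1199, 'W': 0.0387, 'yaw': 7.7, 'z': 0.0365, 'px': [304, 253, 17, 40], 'n': 80}
279 203 [ 0.624 -0.175  0.001]
163 174 [0.705 0.197 0.013]
224 153 [ 0.758 -0.004  0.1  ]
265 148 [ 0.796 -0.125  0.027]
400 180 [ 0.689 -0.534  0.109]
```

```bash
python3 -m creep '[{"spin":6.7},{"spin":6.7},{"spin":6.7},{"tx":2.2,"ty":-1.4},{"tx":2.2,"ty":-1.4},{"tx":2.2,"ty":-1.4},{"tx":2.2,"ty":-1.4},{"tx":2.2,"ty":-1.4}]' 25; python3 -m creep '[{"tx":2.2,"ty":-1.4},{"tx":2.2,"ty":-1.4},{"tx":2.2,"ty":-1.4},{"tx":2.2,"ty":-1.4},{"tx":2.2,"ty":-1.4},{"tx":2.2,"ty":-1.4},{"tx":2.2,"ty":-1.4},{}]'
```

```text
$[0]: bad value
$[0]: bad value
```

```bash
python3 -m creep '[{"grip":1,"tx":0,"ty":0,"tz":0,"spin":6.7},{"grip":1,"tx":0,"ty":0,"tz":0,"spin":6.7},{"grip":1,"tx":0,"ty":0,"tz":0,"spin":6.6},{"grip":1,"tx":2.2,"ty":-1.4,"tz":0,"spin":0},{"grip":1,"tx":2.2,"ty":-1.4,"tz":0,"spin":0},{"grip":1,"tx":2.2,"ty":-1.4,"tz":0,"spin":0},{"grip":1,"tx":2.2,"ty":-1.4,"tz":0,"spin":0},{"grip":1,"tx":2.2,"ty":-1.4,"tz":0,"spin":0}]' 25
```

```text
clock: 0.77
tool_pos: [0.3234, -0.517, 0.2383]
eef_rot: [1.0, -0.001, -0.0, -0.0]
contact_force: [0.5, -0.5, 0.4]
opening: 0.999
finger_force: 0.0
```

```bash
python3 -m creep '[{"grip":1,"tx":2.15,"ty":-1.43,"tz":1,"spin":0},{"grip":1,"tx":2.15,"ty":-1.43,"tz":1,"spin":0},{"grip":1,"tx":2.15,"ty":-1.43,"tz":1,"spin":0},{"grip":1,"tx":2.15,"ty":-1.43,"tz":1,"spin":0},{"grip":1,"tx":2.15,"ty":-1.43,"tz":1,"spin":0},{"grip":1,"tx":2.15,"ty":-1.43,"tz":1,"spin":0},{"grip":1,"tx":2.15,"ty":-1.43,"tz":1,"spin":0},{"grip":1,"tx":0,"ty":0,"tz":0,"spin":0}]'; python3 -m creep '[{"grip":1,"tx":0,"ty":0,"tz":2,"spin":0},{"grip":1,"tx":0,"ty":0,"tz":2,"spin":0},{"grip":1,"tx":0,"ty":0,"tz":2,"spin":0},{"grip":1,"tx":0,"ty":0,"tz":0,"spin":0}]'
python3 - <<'E'
from h import *
a=snap('side','s1.png')
for o in rects(*a,'blue','side',amin=100): print(o)
E
```

```text
clock: 1.43
tool_pos: [0.4786, -0.4117, 0.1663]
eef_rot: [1.0, 0.003, 0.001, -0.003]
contact_force: [0.7, -0.4, -1.1]
opening: 1.0
finger_force: 0.0
clock: 1.77
tool_pos: [0.4706, -0.4166, 0.105]
eef_rot: [1.0, -0.001, -0.003, -0.002]
contact_force: [-0.1, 0.5, -0.5]
opening: 1.004
finger_force: 0.0
{'c': array([ 0.4047, -0.286 ]), 'L': 0.1209, 'W': 0.0423, 'yaw': 7.5, 'z': 0.0358, 'px': [229, 243, 42, 31], 'n': 54}
{'c': array([ 0.4719, -0.4191]), 'L': 0.161, 'W': 0.061, 'yaw': 180.0, 'z': 0.0437, 'px': [263, 257, 59, 41], 'n': 480}
{'c': array([ 0.5409, -0.5544]), 'L': 0.1208, 'W': 0.0428, 'yaw': 17.5, 'z': 0.036, 'px': [319, 281, 41, 34], 'n': 60}
```

View pics/s1.png

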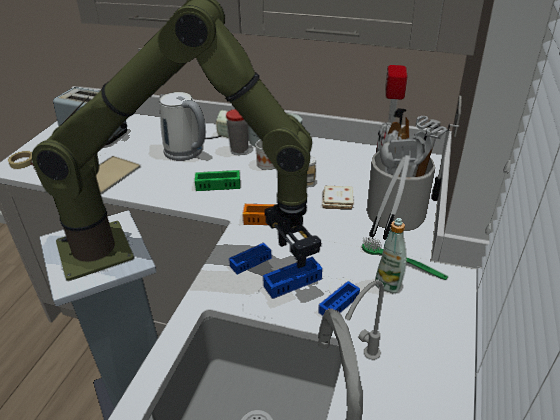

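The gripper is over the blue tray at (293,275) and in line with it. The side view puts the tray within 3 mm of the top view. I'll descend and grip.

```bash
python3 -m creep '[{"grip":1,"tx":0.3,"ty":0.1,"tz":2,"spin":0},{"grip":1,"tx":0,"ty":0,"tz":2,"spin":0},{"grip":1,"tx":0,"ty":0,"tz":2,"spin":0},{"grip":1,"tx":0,"ty":0,"tz":1.8,"spin":0},{"grip":1,"tx":0,"ty":0,"tz":1.4,"spin":0},{"grip":1,"tx":0,"ty":0,"tz":0,"spin":0},{"grip":1,"tx":0,"ty":0,"tz":0,"spin":0}]'; python3 -m creep '[{"grip":-1,"tx":0,"ty":0,"tz":0,"spin":0},{"grip":-1,"tx":0,"ty":0,"tz":0,"spin":0},{"grip":-1,"tx":0,"ty":0,"tz":0,"spin":0},{"grip":-1,"tx":0,"ty":0,"tz":0,"spin":0},{"grip":-1,"tx":0,"ty":0,"tz":0,"spin":0},{"grip":-1,"tx":0,"ty":0,"tz":0,"spin":0},{"grip":-1,"tx":0,"ty":0,"tz":0,"spin":0},{"grip":-1,"tx":0,"ty":0,"tz":0,"spin":0}]' 25
```

```text
clock: 2.4
tool_pos: [0.4764, -0.4196, 0.0171]
eef_rot: [1.0, -0.001, 0.0, 0.0]
contact_force: [-0.2, -0.3, -0.2]
opening: 1.004
finger_force: 0.0
clock: 3.07
tool_pos: [0.4766, -0.4192, 0.0173]
eef_rot: [1.0, -0.001, 0.0, 0.0]
contact_force: [-0.6, 0.6, 5.6]
opening: 0.629
finger_force: 25.0
```

```bash
python3 -m creep '[{"grip":-1,"tx":0,"ty":0,"tz":-1,"spin":0},{"grip":-1,"tx":0,"ty":0,"tz":-2,"spin":0},{"grip":-1,"tx":0,"ty":0,"tz":-2,"spin":0},{"grip":-1,"tx":0,"ty":0,"tz":-2,"spin":0},{"grip":-1,"tx":0,"ty":0,"tz":-2,"spin":0},{"grip":-1,"tx":0,"ty":0,"tz":-2,"spin":0},{"grip":-1,"tx":0,"ty":0,"tz":-2,"spin":0},{"grip":-1,"tx":0,"ty":0,"tz":0,"spin":0}]'; python3 -m creep '[{"grip":-1,"tx":0.2,"ty":-2.2,"tz":0,"spin":0},{"grip":-1,"tx":0.3,"ty":-2.2,"tz":0,"spin":0},{"grip":-1,"tx":0.3,"ty":-2.2,"tz":0,"spin":0},{"grip":-1,"tx":0.3,"ty":-2.2,"tz":0,"spin":0},{"grip":-1,"tx":0.3,"ty":-2.2,"tz":0,"spin":0},{"grip":-1,"tx":0.3,"ty":-2.2,"tz":0,"spin":0},{"grip":-1,"tx":0.3,"ty":-2.2,"tz":0,"spin":0},{"grip":-1,"tx":0.3,"ty":-2.2,"tz":0,"spin":0}]'; python3 -m creep '[{"grip":-1,"tx":0.3,"ty":-2.2,"tz":0,"spin":0},{"grip":-1,"tx":0.3,"ty":-2.2,"tz":0,"spin":0},{"grip":-1,"tx":0.3,"ty":-2.2,"tz":0,"spin":0},{"grip":-1,"tx":0.2,"ty":-2.2,"tz":0,"spin":0},{"grip":-1,"tx":0,"ty":-2.2,"tz":0,"spin":0},{"grip":-1,"tx":0,"ty":-2.2,"tz":0,"spin":0},{"grip":-1,"tx":0,"ty":0,"tz":0,"spin":0}]'; python3 -m creep '[{"grip":-1,"tx":0,"ty":0,"tz":0,"spin":5},{"grip":-1,"tx":0,"ty":0,"tz":0,"spin":5},{"grip":-1,"tx":0,"ty":0,"tz":0,"spin":5},{"grip":-1,"tx":0,"ty":0,"tz":0,"spin":5},{"grip":-1,"tx":0,"ty":0,"tz":0,"spin":5},{"grip":-1,"tx":0,"ty":0,"tz":0,"spin":5},{"grip":-1,"tx":0,"ty":0,"tz":0,"spin":1.3},{"grip":-1,"tx":0,"ty":0,"tz":0,"spin":0}]'
python3 - <<'E'
from h import *
s=r.get_state(); print(s['tool_pos'],s['eef_rot'],s['opening'],R.from_quat(s['eef_rot']).as_matrix()[:,0])
for v in('top','side'):
    a=snap(v,v+'2.png'); P=cloud(v,a[1]); h=cv2.cvtColor(a[0],cv2.COLOR_RGB2HSV)
    k=(h[...,0]>=100)&(h[...,0]<=125)&(h[...,1]>120)&(P[...,2]>.08)&(P[...,2]<.25); print(v,k.sum(),np.percentile(P[k][:,2],[2,50,98]))
    z=np.percentile(P[k][:,2],90)
    for o in rects(*a,'blue',v,zr=(z-.01,z+.012),amin=30): print(o)
    for o in rects(*a,'orange',v,amin=60): print(o)
E
```

```text
clock: 3.73
tool_pos: [0.4781, -0.4212, 0.1509]
eef_rot: [1.0, -0.001, 0.003, 0.002]
contact_force: [0.5, -0.2, -2.0]
opening: 0.634
finger_force: 25.0
clock: 4.4
tool_pos: [0.4992, -0.2422, 0.1459]
eef_rot: [1.0, -0.001, -0.001, -0.0]
contact_force: [-0.4, 0.9, -1.5]
opening: 0.632
finger_force: 25.0
clock: 4.98
tool_pos: [0.5107, -0.1054, 0.1458]
eef_rot: [1.0, 0.003, -0.001, -0.002]
contact_force: [0.3, -0.0, -1.6]
opening: 0.635
finger_force: 25.0
clock: 5.65
tool_pos: [0.5107, -0.1119, 0.1463]
eef_rot: [0.963, -0.271, -0.0, 0.0]
contact_force: [-0.1, -0.1, -0.5]
opening: 0.631
finger_force: 25.0
[ 0.51067012 -0.11186035  0.14626071] [ 9.62688424e-01 -2.70611688e-01 -3.36744476e-04  4.47225062e-04] 0.6308537084540359 [ 8.53538402e-01 -5.21029779e-01 -4.06311359e-04]
top 46 [0.08413151 0.17230523 0.17680351]
{'c': array([ 0.6002, -0.1608]), 'L': 0.0547, 'W': 0.0251, 'yaw': 60.1, 'z': 0.045, 'px': [265, 201, 19, 16], 'n': 86}
side 881 [0.13042935 0.15698113 0.23308809]
{'c': array([ 0.5031, -0.1186]), 'L': 0.1592, 'W': 0.0747, 'yaw': 149.4, 'z': 0.1722, 'px': [227, 171, 54, 23], 'n': 251}
{'c': array([ 0.5427, -0.1269]), 'L': 0.1591, 'W': 0.0663, 'yaw': 150.2, 'z': 0.0432, 'px': [242, 204, 51, 22], 'n': 383}
```

View pics/side2.png

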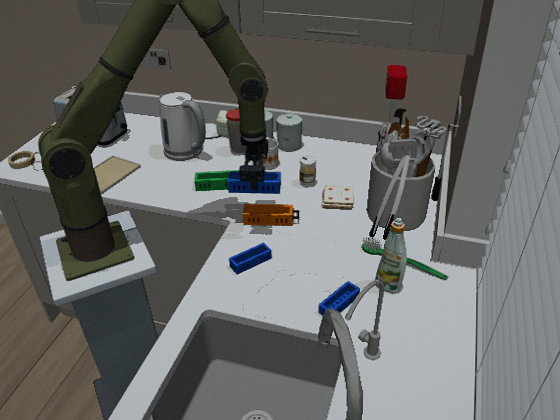

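The blue tray hangs level at (255,182) in the gripper, nearly above the orange tray at (270,215). I'll make a 5 mm correction and lower it.

```bash
python3 -m creep '[{"grip":-1,"tx":-0.15,"ty":-0.5,"tz":1,"spin":0},{"grip":-1,"tx":0,"ty":0,"tz":1.5,"spin":0},{"grip":-1,"tx":0,"ty":0,"tz":1.5,"spin":0},{"grip":-1,"tx":0,"ty":0,"tz":1.5,"spin":0},{"grip":-1,"tx":0,"ty":0,"tz":1,"spin":0},{"grip":-1,"tx":0,"ty":0,"tz":0.5,"spin":0},{"grip":-1,"tx":0,"ty":0,"tz":0,"spin":0},{"grip":-1,"tx":0,"ty":0,"tz":0,"spin":0}]'
python3 - <<'E'
from h import *
v='side'; a=snap(v,v+'3.png'); s=r.get_state(); print(s['tool_pos'])
for o in rects(*a,'blue',v,zr=(.09,.12),amin=30): print(o)
for o in rects(*a,'orange',v,amin=30): print(o)
i=cv2.imread('pics/side3.png')[140:260,180:340]; cv2.imwrite('pics/side3c.png',cv2.resize(i,None,fx=4,fy=4))
E
```

```text
clock: 6.42
tool_pos: [0.5124, -0.1063, 0.0767]
eef_rot: [0.963, -0.271, -0.0, -0.0]
contact_force: [0.7, -0.1, -2.1]
opening: 0.633
finger_force: 25.0
[ 0.51272705 -0.10643195  0.07707017]
{'c': array([ 0.5056, -0.1127]), 'L': 0.1568, 'W': 0.0767, 'yaw': 150.3, 'z': 0.1008, 'px': [229, 188, 52, 23], 'n': 309}
{'c': array([ 0.5409, -0.1307]), 'L': 0.1579, 'W': 0.0619, 'yaw': 151.2, 'z': 0.043, 'px': [243, 205, 50, 21], 'n': 269}
```

View pics/side3c.png

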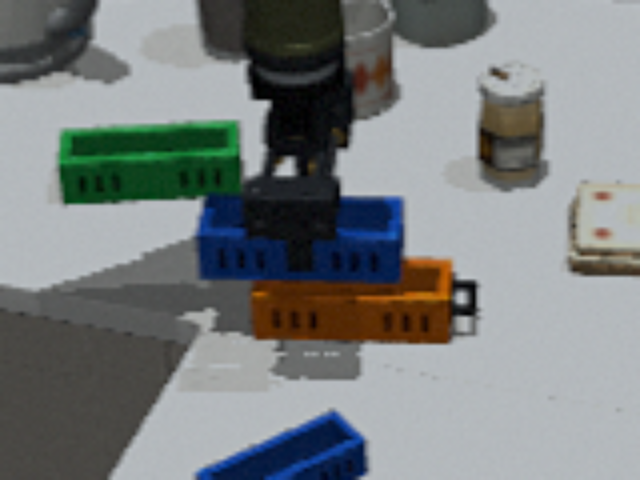

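The blue tray hangs about 1.5 cm above the orange one, in line with it and shifted away from the handle. I'll lower it and watch the force.

```bash
python3 -m creep '[{"grip":-1,"tx":0,"ty":0,"tz":0.5,"spin":0},{"grip":-1,"tx":0,"ty":0,"tz":0.4,"spin":0},{"grip":-1,"tx":0,"ty":0,"tz":0.3,"spin":0},{"grip":-1,"tx":0,"ty":0,"tz":0,"spin":0},{"grip":-1,"tx":0,"ty":0,"tz":0,"spin":0}]';python3 -m creep '[{"grip":-1,"tx":0,"ty":0,"tz":0.2,"spin":0},{"grip":-1,"tx":0,"ty":0,"tz":0,"spin":0},{"grip":-1,"tx":0,"ty":0,"tz":0,"spin":0}]'
```

```text
clock: 6.88
tool_pos: [0.5123, -0.1063, 0.0646]
eef_rot: [0.963, -0.271, -0.0, 0.0]
contact_force: [0.1, 0.4, -1.9]
opening: 0.631
finger_force: 25.0
clock: 7.13
tool_pos: [0.5123, -0.1063, 0.0627]
eef_rot: [0.963, -0.271, 0.0, 0.0]
contact_force: [-0.1, 0.0, -1.7]
opening: 0.63
finger_force: 25.0
```

```bash
python3 -m creep '[{"grip":-1,"tx":0,"ty":0,"tz":0.1,"spin":0},{"grip":-1,"tx":0,"ty":0,"tz":0,"spin":0},{"grip":-1,"tx":0,"ty":0,"tz":0,"spin":0}]'
```

```text
clock: 7.38
tool_pos: [0.5125, -0.1064, 0.0622]
eef_rot: [0.963, -0.271, 0.0, -0.0]
contact_force: [-0.9, 1.1, 4.5]
opening: 0.633
finger_force: 25.0
```

```bash
python3 -m creep '[{"grip":0.4,"tx":0,"ty":0,"tz":0,"spin":0},{"grip":0.6,"tx":0,"ty":0,"tz":0,"spin":0},{"grip":0.8,"tx":0,"ty":0,"tz":0,"spin":0},{"grip":1,"tx":0,"ty":0,"tz":0,"spin":0},{"grip":1,"tx":0,"ty":0,"tz":0,"spin":0},{"grip":1,"tx":0,"ty":0,"tz":0,"spin":0},{"grip":1,"tx":0,"ty":0,"tz":0,"spin":0},{"grip":1,"tx":0,"ty":0,"tz":0,"spin":0}]';python3 -m creep '[{"grip":1,"tx":0,"ty":0,"tz":-1,"spin":0},{"grip":1,"tx":0,"ty":0,"tz":-2,"spin":0},{"grip":1,"tx":0,"ty":0,"tz":-2,"spin":0},{"grip":1,"tx":0,"ty":0,"tz":-2,"spin":0},{"grip":1,"tx":0,"ty":0,"tz":-2,"spin":0},{"grip":1,"tx":0,"ty":0,"tz":-2,"spin":0},{"grip":1,"tx":0,"ty":0,"tz":-1,"spin":0},{"grip":1,"tx":0,"ty":0,"tz":0,"spin":0}]'
python3 - <<'E'
from h import *
v='side'; a=snap(v,v+'4.png'); s=r.get_state(); print(s['tool_pos'])
for o in rects(*a,'blue',v,zr=(.08,.10),amin=30): print(o)
for o in rects(*a,'orange',v,amin=30): print(o)
for o in rects(*a,'green',v,amin=30): print(o)
# plan to green centre
t=s['tool_pos']; X=R.from_quat(s['eef_rot']).as_matrix(); print(X.T@(np.r_[.4746,.1442,t[2]]-t))
E
```

```text
clock: 8.05
tool_pos: [0.5124, -0.1064, 0.0617]
eef_rot: [0.963, -0.271, 0.0, 0.0]
contact_force: [0.3, -0.5, -0.2]
opening: 0.999
finger_force: 0.0
clock: 8.72
tool_pos: [0.5137, -0.1067, 0.1841]
eef_rot: [0.963, -0.271, 0.002, -0.0]
contact_force: [-0.2, -0.6, -0.2]
opening: 1.0
finger_force: 0.0
[ 0.512897   -0.10636668  0.18270399]
{'c': array([ 0.5089, -0.1092]), 'L': 0.1574, 'W': 0.0669, 'yaw': 150.5, 'z': 0.0881, 'px': [230, 193, 51, 21], 'n': 362}
{'c': array([ 0.5408, -0.1321]), 'L': 0.157, 'W': 0.0586, 'yaw': 150.5, 'z': 0.0415, 'px': [243, 205, 50, 21], 'n': 203}
{'c': array([0.4734, 0.1403]), 'L': 0.1542, 'W': 0.0666, 'yaw': 155.5, 'z': 0.043, 'px': [195, 170, 45, 21], 'n': 286}
[-1.63317757e-01 -1.93849436e-01 -1.70665762e-04]
```

```bash
python3 -m creep '[{"grip":1,"tx":-1.8,"ty":-2.2,"tz":0,"spin":0},{"grip":1,"tx":-1.8,"ty":-2.2,"tz":0,"spin":0},{"grip":1,"tx":-1.8,"ty":-2.2,"tz":0,"spin":0},{"grip":1,"tx":-1.8,"ty":-2.2,"tz":0,"spin":0},{"grip":1,"tx":-1.8,"ty":-2.2,"tz":0,"spin":0},{"grip":1,"tx":-1.8,"ty":-2.2,"tz":0,"spin":0},{"grip":1,"tx":-1.8,"ty":-2.2,"tz":0,"spin":0},{"grip":1,"tx":-1.8,"ty":-2.2,"tz":0,"spin":0}]';python3 -m creep '[{"grip":1,"tx":-1.9,"ty":-1.8,"tz":0,"spin":0},{"grip":1,"tx":0,"ty":0,"tz":0,"spin":-3.9},{"grip":1,"tx":0,"ty":0,"tz":0,"spin":-3.9},{"grip":1,"tx":0,"ty":0,"tz":2,"spin":0},{"grip":1,"tx":0,"ty":0,"tz":2,"spin":0},{"grip":1,"tx":0,"ty":0,"tz":2,"spin":0},{"grip":1,"tx":0,"ty":0,"tz":0,"spin":0},{"grip":1,"tx":0,"ty":0,"tz":0,"spin":0}]'
python3 - <<'E'
from h import *
s=r.get_state(); t=s['tool_pos']; X=R.from_quat(s['eef_rot']).as_matrix(); print(t,X.T@(np.r_[.4746,.1442,.0173]-t),np.degrees(np.arctan2(X[1,0],X[0,0])))
a=snap('top','top5.png')
for c in('blue','orange'):
  for o in rects(*a,c,zr=(.03,.10)): print(c,o)
E
```

```text
clock: 9.43
tool_pos: [0.48, 0.1201, 0.1804]
eef_rot: [0.963, -0.271, -0.001, 0.001]
contact_force: [0.5, 0.9, 0.3]
opening: 1.0
finger_force: 0.0
clock: 10.1
tool_pos: [0.4731, 0.1437, 0.1204]
eef_rot: [0.979, -0.205, -0.002, 0.001]
contact_force: [1.2, -0.4, -0.1]
opening: 1.0
finger_force: 0.0
[0.47314113 0.14369322 0.12039738] [ 0.00143782 -0.00134015  0.10309021] -23.642643556321175
blue {'c': array([ 0.5086, -0.1047]), 'L': 0.1573, 'W': 0.0558, 'yaw': 148.5, 'z': 0.0519, 'px': [233, 211, 44, 53], 'n': 983}
blue {'c': array([ 0.542 , -0.5495]), 'L': 0.119, 'W': 0.0432, 'yaw': 17.0, 'z': 0.0338, 'px': [386, 212, 25, 40], 'n': 210}
blue {'c': array([ 0.4055, -0.2824]), 'L': 0.1197, 'W': 0.0403, 'yaw': 6.4, 'z': 0.0343, 'px': [304, 253, 17, 40], 'n': 186}
orange {'c': array([ 0.5947, -0.1572]), 'L': 0.0549, 'W': 0.0396, 'yaw': 57.2, 'z': 0.0445, 'px': [264, 201, 20, 19], 'n': 109}
```

View pics/top5.png

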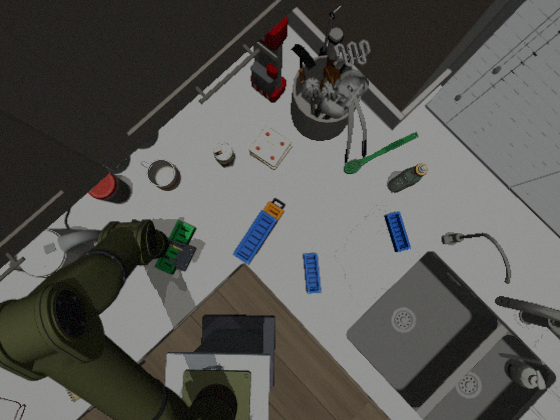

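The blue tray sits on the orange one at (258,232), 4 cm off as wanted, and the orange handle end at (277,206) is open. The gripper is over the green tray.

```bash
python3 -m creep '[{"grip":1,"tx":0.1,"ty":-0.1,"tz":2,"spin":0},{"grip":1,"tx":0,"ty":0,"tz":2,"spin":0},{"grip":1,"tx":0,"ty":0,"tz":2,"spin":0},{"grip":1,"tx":0,"ty":0,"tz":2,"spin":0},{"grip":1,"tx":0,"ty":0,"tz":1.5,"spin":0},{"grip":1,"tx":0,"ty":0,"tz":0.8,"spin":0},{"grip":1,"tx":0,"ty":0,"tz":0,"spin":0},{"grip":1,"tx":0,"ty":0,"tz":0,"spin":0}]'; python3 -m creep '[{"grip":-1,"tx":0,"ty":0,"tz":0,"spin":0},{"grip":-1,"tx":0,"ty":0,"tz":0,"spin":0},{"grip":-1,"tx":0,"ty":0,"tz":0,"spin":0},{"grip":-1,"tx":0,"ty":0,"tz":0,"spin":0},{"grip":-1,"tx":0,"ty":0,"tz":0,"spin":0},{"grip":-1,"tx":0,"ty":0,"tz":0,"spin":0},{"grip":-1,"tx":0,"ty":0,"tz":0,"spin":0},{"grip":-1,"tx":0,"ty":0,"tz":0,"spin":0}]' 25
```

```text
clock: 10.82
tool_pos: [0.4762, 0.1447, 0.0193]
eef_rot: [0.979, -0.205, 0.0, -0.0]
contact_force: [-0.4, -0.4, -0.6]
opening: 1.002
finger_force: 0.0
clock: 11.48
tool_pos: [0.4758, 0.1446, 0.0191]
eef_rot: [0.979, -0.205, 0.0, 0.0]
contact_force: [-0.4, -0.7, 5.8]
opening: 0.636
finger_force: 25.0
```

```bash
python3 -m creep '[{"grip":-1,"tx":0,"ty":0,"tz":-1,"spin":0},{"grip":-1,"tx":0,"ty":0,"tz":-2.3,"spin":0},{"grip":-1,"tx":0,"ty":0,"tz":-2.5,"spin":0},{"grip":-1,"tx":0,"ty":0,"tz":-2.5,"spin":0},{"grip":-1,"tx":0,"ty":0,"tz":-2.5,"spin":0},{"grip":-1,"tx":0,"ty":0,"tz":-2.5,"spin":0},{"grip":-1,"tx":0,"ty":0,"tz":-2.5,"spin":0},{"grip":-1,"tx":0,"ty":0,"tz":-1.2,"spin":0}]'; python3 -m creep '[{"grip":-1,"tx":1.2,"ty":1.6,"tz":0,"spin":0},{"grip":-1,"tx":1.7,"ty":2.2,"tz":0,"spin":0},{"grip":-1,"tx":1.7,"ty":2.2,"tz":0,"spin":0},{"grip":-1,"tx":1.7,"ty":2.2,"tz":0,"spin":0},{"grip":-1,"tx":1.7,"ty":2.2,"tz":0,"spin":0},{"grip":-1,"tx":1.7,"ty":2.2,"tz":0,"spin":0},{"grip":-1,"tx":1.7,"ty":2.2,"tz":0,"spin":0},{"grip":-1,"tx":1.7,"ty":2.2,"tz":0,"spin":0}]'; python3 -m creep '[{"grip":-1,"tx":1.7,"ty":2.2,"tz":0,"spin":0},{"grip":-1,"tx":1.5,"ty":2,"tz":0,"spin":0},{"grip":-1,"tx":0.8,"ty":1.1,"tz":0,"spin":0},{"grip":-1,"tx":0,"ty":0,"tz":0,"spin":3.9},{"grip":-1,"tx":0,"ty":0,"tz":0,"spin":3.8},{"grip":-1,"tx":0,"ty":0,"tz":0,"spin":0},{"grip":-1,"tx":0,"ty":0,"tz":0,"spin":0}]'
python3 - <<'E'
from h import *
s=r.get_state(); t=s['tool_pos']; X=R.from_quat(s['eef_rot']).as_matrix(); print(t,X.T@(np.r_[.5439,-.1265,.1091]-t),np.degrees(np.arctan2(X[1,0],X[0,0])))
v='side'; a=snap(v,v+'6.png')
for o in rects(*a,'green',v,zr=(.19,.23),amin=30): print(o)
for o in rects(*a,'blue',v,zr=(.08,.10),amin=30): print(o)
E
```

```text
clock: 12.15
tool_pos: [0.4765, 0.145, 0.1917]
eef_rot: [0.979, -0.205, 0.001, -0.001]
contact_force: [0.5, -1.1, -1.4]
opening: 0.632
finger_force: 25.0
clock: 12.82
tool_pos: [0.5273, -0.0647, 0.189]
eef_rot: [0.979, -0.205, -0.0, -0.0]
contact_force: [1.0, 0.6, -1.2]
opening: 0.633
finger_force: 25.0
clock: 13.4
tool_pos: [0.5427, -0.1272, 0.1887]
eef_rot: [0.963, -0.269, -0.0, -0.0]
contact_force: [-0.6, 0.0, -0.9]
opening: 0.632
finger_force: 25.0
[ 0.54268291 -0.12718149  0.18869843] [ 0.00076288 -0.00121294  0.07959776] -31.166353062556436
{'c': array([ 0.5397, -0.1341]), 'L': 0.157, 'W': 0.0804, 'yaw': 150.4, 'z': 0.2055, 'px': [240, 160, 53, 22], 'n': 515}
{'c': array([ 0.5089, -0.108 ]), 'L': 0.1572, 'W': 0.0618, 'yaw': 149.5, 'z': 0.0883, 'px': [230, 193, 51, 21], 'n': 346}
```

```bash
python3 -m creep '[{"grip":-1,"tx":0.1,"ty":-0.1,"tz":1,"spin":0},{"grip":-1,"tx":0,"ty":0,"tz":1.5,"spin":0},{"grip":-1,"tx":0,"ty":0,"tz":1.5,"spin":0},{"grip":-1,"tx":0,"ty":0,"tz":1.5,"spin":0},{"grip":-1,"tx":0,"ty":0,"tz":0.8,"spin":0},{"grip":-1,"tx":0,"ty":0,"tz":0.4,"spin":0},{"grip":-1,"tx":0,"ty":0,"tz":0,"spin":0},{"grip":-1,"tx":0,"ty":0,"tz":0,"spin":0}]'
python3 - <<'E'
from h import *
snap('side','side7.png'); i=cv2.imread('pics/side7.png')[140:260,180:340]; cv2.imwrite('pics/side7c.png',cv2.resize(i,None,fx=4,fy=4))
E
```

```text
clock: 14.12
tool_pos: [0.5446, -0.1278, 0.1219]
eef_rot: [0.963, -0.27, 0.0, 0.0]
contact_force: [-0.2, -0.5, -0.5]
opening: 0.63
finger_force: 25.0
```

View pics/side7c.png

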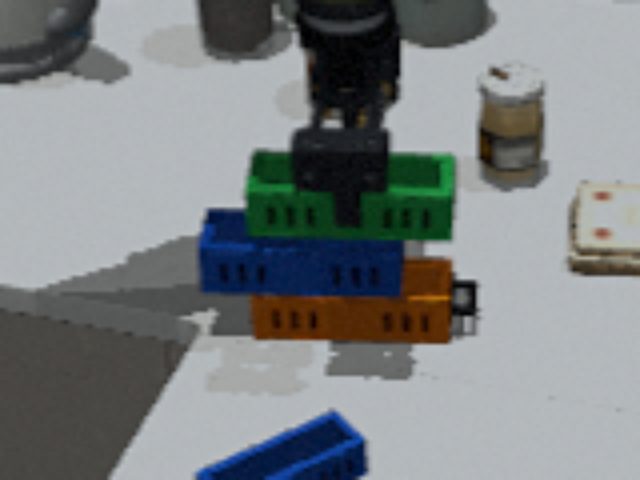

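The green tray hangs just above the blue one and straight above the orange. I'll lower it the last 1.3 cm.

```bash
python3 -m creep '[{"grip":-1,"tx":-0.05,"ty":-0.05,"tz":0.4,"spin":0},{"grip":-1,"tx":0,"ty":0,"tz":0.4,"spin":0},{"grip":-1,"tx":0,"ty":0,"tz":0.3,"spin":0},{"grip":-1,"tx":0,"ty":0,"tz":0,"spin":0},{"grip":-1,"tx":0,"ty":0,"tz":0,"spin":0}]';python3 -m creep '[{"grip":-1,"tx":0,"ty":0,"tz":0.2,"spin":0},{"grip":-1,"tx":0,"ty":0,"tz":0,"spin":0},{"grip":-1,"tx":0,"ty":0,"tz":0,"spin":0}]'
```

```text
clock: 14.58
tool_pos: [0.5441, -0.127, 0.1105]
eef_rot: [0.963, -0.27, -0.0, 0.0]
contact_force: [0.3, -0.7, -1.0]
opening: 0.634
finger_force: 25.0
clock: 14.83
tool_pos: [0.5446, -0.1273, 0.1091]
eef_rot: [0.963, -0.27, 0.0, 0.0]
contact_force: [-0.0, 0.8, 2.1]
opening: 0.634
finger_force: 25.0
```

Contact. I'll release and lift away.

```bash
python3 -m creep '[{"grip":0.4,"tx":0,"ty":0,"tz":0,"spin":0},{"grip":0.6,"tx":0,"ty":0,"tz":0,"spin":0},{"grip":0.8,"tx":0,"ty":0,"tz":0,"spin":0},{"grip":1,"tx":0,"ty":0,"tz":0,"spin":0},{"grip":1,"tx":0,"ty":0,"tz":0,"spin":0},{"grip":1,"tx":0,"ty":0,"tz":0,"spin":0},{"grip":1,"tx":0,"ty":0,"tz":0,"spin":0},{"grip":1,"tx":0,"ty":0,"tz":0,"spin":0}]';python3 -m creep '[{"grip":1,"tx":0,"ty":0,"tz":-1,"spin":0},{"grip":1,"tx":0,"ty":0,"tz":-2,"spin":0},{"grip":1,"tx":0,"ty":0,"tz":-2,"spin":0},{"grip":1,"tx":0,"ty":0,"tz":-2,"spin":0},{"grip":1,"tx":0,"ty":0,"tz":-2,"spin":0},{"grip":1,"tx":0,"ty":0,"tz":-1,"spin":0},{"grip":1,"tx":0,"ty":0,"tz":0,"spin":0},{"grip":1,"tx":0,"ty":0,"tz":0,"spin":0}]'
python3 - <<'E'
from h import *
v='side'; a=snap(v,'side8.png')
for c,z in(('green',(.125,.145)),('blue',(.08,.10)),('orange',(.03,.05))):
  for o in rects(*a,c,v,zr=z,amin=30): print(c,o)
i=cv2.imread('pics/side8.png')[140:260,180:340]; cv2.imwrite('pics/side8c.png',cv2.resize(i,None,fx=4,fy=4))
E
```

```text
clock: 15.5
tool_pos: [0.5442, -0.1271, 0.1087]
eef_rot: [0.963, -0.27, 0.0, 0.0]
contact_force: [-0.4, -0.6, -0.1]
opening: 1.001
finger_force: 0.0
clock: 16.17
tool_pos: [0.5443, -0.127, 0.209]
eef_rot: [0.963, -0.27, 0.0, -0.0]
contact_force: [0.4, 0.6, 0.1]
opening: 0.998
finger_force: 0.0
green {'c': array([ 0.5432, -0.1303]), 'L': 0.1553, 'W': 0.0639, 'yaw': 150.3, 'z': 0.1331, 'px': [241, 182, 52, 21], 'n': 368}
blue {'c': array([ 0.5077, -0.1109]), 'L': 0.1592, 'W': 0.059, 'yaw': 145.6, 'z': 0.0859, 'px': [230, 193, 51, 21], 'n': 181}
orange {'c': array([ 0.5423, -0.1297]), 'L': 0.1575, 'W': 0.062, 'yaw': 149.4, 'z': 0.0392, 'px': [243, 205, 50, 21], 'n': 272}
```

View pics/side8c.png

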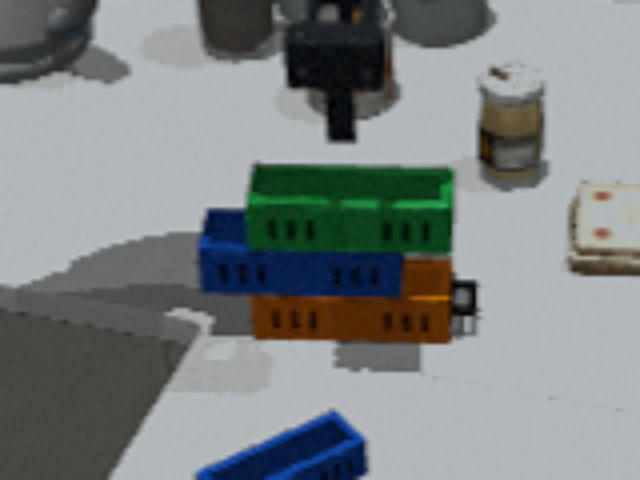

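The stack stands free and aligned, with green above orange, blue shifted away from the handle, and the gripper clear.

```bash
python3 -c "
from plant import workorder
print(workorder.finish_job())"
```

```text
the job is handed in; nothing more can be done
None
```

The stack is built and handed in: blue rests on orange shifted 4 cm away from the handle, green sits straight above orange, and the gripper is clear; the hand-in returned no verdict.

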